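Set the tilt table under the arch model to its two scale tabs

ROBOT

A 6-joint arm with a two-finger parallel gripper is mounted at the origin on a cart in front of the work surface, level with it; the furniture and walls round the work are solid. World frame = base frame: x ahead of the robot, y to its left, z up, the work surface at z = 0. Lengths are in mm, angles in rad, forces in N, time in s.
With the tool pointing down it reaches from about 350 to 775 mm from the base axis. Payload 7.3 kg.
Tool frame: the origin (TCP) lies at the very end of the fingers, on their centre line; the grasp point (between the pads) lies 19 mm behind it; z points along the fingers, y is the line along which they close (so a half turn about z gives the same grasp; the last joint's range is limited). The gripper opens to 92 mm and grips with 3 to 60 N. Pads are 19 mm wide; open, the fingers measure 130 mm over their backs; the gripper's body (75 mm by 190 mm) begins 47 mm behind the grasp point.
Start: joints at [-1.313, 0.342, 1.524, -0, 1.275, -0.146], TCP at [206.304, -482.787, 226.741] pointing down, gripper open.
Joint ranges: [-2.53, 2.53], [-0.77, 2.02], [0.04, 2.7], [-1, 4.14], [0.28, 2.66], [-3.11, 3.11]. Speed limits (rad/s): [2.57, 2.57, 3.14, 3.14, 3.14, 3.14].

INTERFACE

Orientations are given as [roll, pitch, yaw] about the fixed x, y, z axes, in that order (R = Rz(yaw) Ry(pitch) Rx(roll)).
In Python, from plant import * gives the robot as it stands.
- The arm moves only by the tool arm_command, never from a script. Its arguments are lists of equal length, an entry for each row: "gripper": the finger opening in mm, from 0 to 91.8; "dp": the shift along the tool's x, y, z in units of 25 mm (1.0 is 25 mm), a list of three; "twist": the turn about the tool's z in units of 5 degrees (1.0 is 5 degrees). A call has exactly 5 rows; each row shifts and turns the commanded pose from where the row before left it, along the tool's axes as they then stand; what a row does not reach is not made up. A row lasts 1/8 s, in which the tool goes at most 62.5 mm and 10.7 degrees, less where a joint would pass 70% of its speed; a pose out of reach is approached as far as the arm can. A call is refused whole if a number of a shift passes 1 or a number of a turn 1, either way. A call with a gripper value outside its range is refused whole. The fingers move at their own pace and stop on an object; the grip force is fixed at half the most. Time passes only in rows, so rows that do not move let the fingers close, or fill a call up. It gives the time, the measured TCP pose, the force, the opening and the grip force at its end, in the units of the state.
- get_obs(): the state, without advancing time (a new reading comes with each control period).
- capture(name): name is "scene" or "top"; returns the picture (480x640x3 uint8, red, green, blue); there is no depth.
- get_calibration(name): a dict with "mtx" (3x3 intrinsics, pixels), "position" and "attitude" of the camera in the world. Camera axes: x right, y down, z forward; pixel columns grow to the right and rows downward; lengths in mm; the calibration is good to about 2 mm. A picture is of the moment at which its call begins. get_calibration takes no time and is no camera call.
- close_job(): hands the job in; it is judged then, once.
The state is a dict: "time": time; "joint_positions": joint angles; "dq": joint speeds; "tau": joint torques, N m; "tool_pos": TCP position; "tcp_rot": TCP orientation; "contact_force": force on the tool from outside, world axes, zero at the start; "moment": the same for the moment, N m; "grip_width": finger opening in mm; "finger_force": force on a finger pad.
Only numpy, scipy, OpenCV 4.12 (cv2) and the standard library are available. Lean on these libraries where they do the work, as an engineer would, in place of code of your own. Each camera call takes 0.05 s, during which the arm holds its last target. There are 200 camera calls.

TASK

Set the spring-backed tilt table to its inspection angle: with the fingertips, gently press the rubber pad at each of its two front corners, in either order, until that corner's red pointer is level with the orange tab on its scale, then let go; the plate stays where it is left, and one pressed too far can be pressed back at the opposite corner. Only press: do not lift or shift the table, do not touch the clamped model or the tabs, and leave everything else on the bench alone.

Things in the scene. Friction and masses are not known exactly. Their poses are not given: they have to be found in the camera images.
- tilt_table: Spring-backed tilt table, 2.2 to 3.3 kg, loose on rubber feet: square grey base 184x184 mm, 16 mm thick, under an aluminium top plate. Origin: centre of the base's underside; -x is its front (towards the robot), +y its left. The top plate turns on a ball at (0, 0, 0.047) in this frame, about each of its two diagonals; pressing a corner turns only the diagonal axis that it is not on.
- top_plate: Top plate 124x124x10 mm with pads, pointers and model on it. Origin at the ball, z its normal, upper face at z = 0.010. Travel 0.16 rad either way from level about each diagonal. Springs push it towards level, but the ball's friction is stronger: it stays where it is left. A pad sinks under about 3 to 6 N for as long as it is pushed.
- clamped_model: tan printed arch model, 57x66x21 mm, clamped in the middle of the top plate between two dark side jaws; moves with the plate. Origin: centre of its underside. The nearest pad centre is 72 mm from its centre.
- left_tab: orange setting tab, 6 mm high, on the upright white scale at the front left corner of the base. Origin: half-way up the tab; this is the height the left pointer's tip must have. Its z is up. It stays as found; each start has it at another height, always lower than the pointer. The scale's top is 76 mm above the base's underside.
- right_tab: the same at the front right corner, for the right pointer. Set to its own height.
- left_tilt (a joint): turn of the top plate about the diagonal through the right pad, in rad: 0 = level, positive = front left corner raised; pressing the left pad lowers it. The left pointer's tip is 52 mm + 120 mm x sin(left_tilt) above the base's underside, the left pad's top about 66 mm + 72 mm x sin(left_tilt).
- right_tilt (a joint): the same for the front right corner, its pad and its pointer
- left_pointer_tip (a point): tip of the red pointer that sticks out of the top plate's front left corner, along the diagonal, 120 mm from the ball. It goes down as the left pad goes down: 1.67 mm for each 1 mm of the pad.
- right_pointer_tip (a point): tip of the red pointer of the front right corner, the same for the right pad
- left_pad_top (a point): centre of the top of the round black rubber pad (18 mm across, 9 mm above the plate) on the top plate's front left corner, 72 mm along the diagonal from the ball. Press here, downward.
- right_pad_top (a point): the same on the front right corner
- rear_right_pad_top (a point): the same pad on the rear right corner, opposite the left pad: pressing it raises the left pointer again
- rear_left_pad_top (a point): the same pad on the rear left corner, opposite the right pad: pressing it raises the right pointer again
- left_pad: the front left pad itself; origin at the centre of its underside, 8 mm under its top
- right_pad: the front right pad itself; origin as left_pad
- grey_model: grey printed arch model, loose, 57x66x21 mm, lying right of the tilt table; not part of the job
- red_pot: small sample pot with a red cap, 49 mm across, 52 mm tall, loose, right of the tilt table; not part of the job
- clear_aligner: thin clear moulded arch part, 57x65x10 mm, loose, left of the tilt table; not part of the job
- probe: white-handled hook probe, 125 mm long, loose, left of the tilt table; not part of the job
- calculator: black desk calculator, 158x88x24 mm, loose, at the left front; not part of the job
- test_block: ground steel setting block with holes, 40x50x25 mm, loose, at the right; not part of the job
- putty_tub: tub with a blue screw lid, 67 mm across, 48 mm tall, loose, at the right; not part of the job

How it is judged:
By the outcome, as a careful person would: the job done as asked, in the order asked, and still so for the second after the job is handed in, with the robot touching nothing.
It also fails if it takes over 56 s, if anything falls off the work surface, if the arm or the gripper's body presses on something with over 40 N, if the wrist force passes 120 N, or if a joint passes its speed limit or range.

## Working session

There is one attempt and no reset: what is moved stays moved. The work goes in short steps, Python scripts to look and compute and a tool call to move; the robot and the scene stay as the last step left them, time stands still between calls to the robot, and variables do not carry over. Pictures are saved under pics/ and viewed, at most 10 in all, crops included, and the job is handed in when it is done.

Besides the shell and the picture viewer there is one more tool, called after ">>>" by a JSON object that holds its "op" and its "data", one argument or row to a line. arm_command: Moves the arm, as the interface text tells. Its arguments: {"type":"object","properties":{"gripper":{"type":"array"},"dp":{"type":"array"},"twist":{"type":"array"}},"required":["gripper","dp","twist"]}

```bash
mkdir -p pics; python3 - <<'E'
from plant import *
import cv2
for n in ("scene","top"):
    im=capture(n); cv2.imwrite(f"pics/{n}0.png",im[...,::-1]); print(n,get_calibration(n))
o=get_obs(); print(o)
E
```

```text
scene {'mtx': array([[538.9808225 ,   0.        , 320.0232543 ],
       [  0.        , 538.9808225 , 239.22899768],
       [  0.        ,   0.        ,   1.        ]]), 'position': array([-132.99595632, 1163.95997065,  732.12189202]), 'attitude': array([-2.04080748,  0.0114151 , -2.61730769])}
top {'mtx': array([[480.63603225,   0.        , 314.47625801],
       [  0.        , 480.63603225, 240.93303666],
       [  0.        ,   0.        ,   1.        ]]), 'position': array([ 429.97293966,   38.8202087 , 1425.66744507]), 'attitude': array([-3.07021587,  0.00336562, -1.59482143])}
{'time': 0.1, 'joint_positions': array([-1.31301000e+00,  3.42639148e-01,  1.52492375e+00,  1.61169912e-05,
        1.27540813e+00, -1.46001081e-01]), 'dq': array([ 0.00136755, -0.00163137, -0.00204163, -0.00015014, -0.00103624,
       -0.00085895]), 'tau': array([ 1.95542663e-03, -4.32005382e+01, -2.44695193e+01,  7.19852443e-02,
        5.26125426e-02, -4.46739375e-05]), 'tool_pos': array([ 206.20467559, -482.41066561,  226.12088915]), 'tcp_rot': array([-3.14023118e+00, -2.15779181e-04,  4.03782556e-01]), 'contact_force': array([ 0.31035048, -0.07708551, -0.49875081]), 'moment': array([ 0.04341931, -0.02116699,  0.00017169]), 'finger_force': 0.0, 'grip_width': 92.07302726468414}
```

View pics/scene0.png

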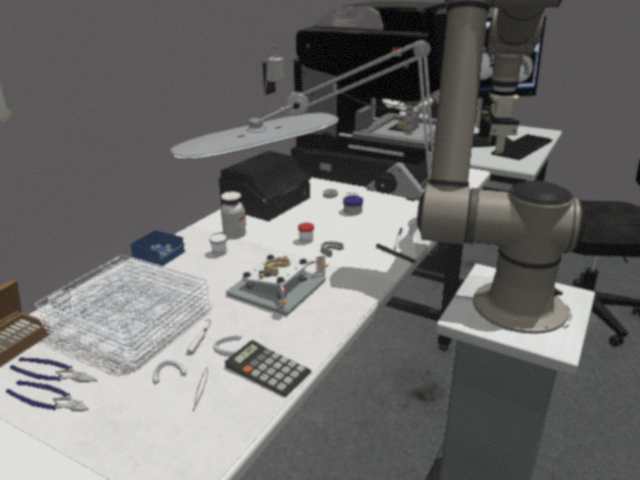

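View pics/top0.png

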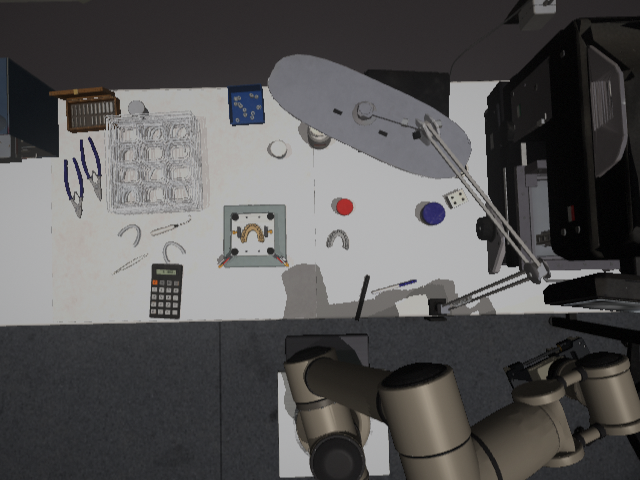

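The scene view shows the table at about (278,283), with the left corner at (283,295) and the right corner at (321,265). The top view shows it at (255,236), with the front corners at (222,262) and (284,260). I'll zoom in on both.

```bash
python3 - <<'E'
import cv2,numpy as np
s=cv2.imread("pics/scene0.png")[240:320,220:340];t=cv2.imread("pics/top0.png")[196:276,210:300]
cv2.imwrite("pics/z0.png",cv2.resize(s,None,fx=6.6,fy=6.6,interpolation=cv2.INTER_CUBIC))
cv2.imwrite("pics/z1.png",cv2.resize(t,None,fx=7,fy=7,interpolation=cv2.INTER_CUBIC))
E
```

```text
(no output)
```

View pics/z0.png

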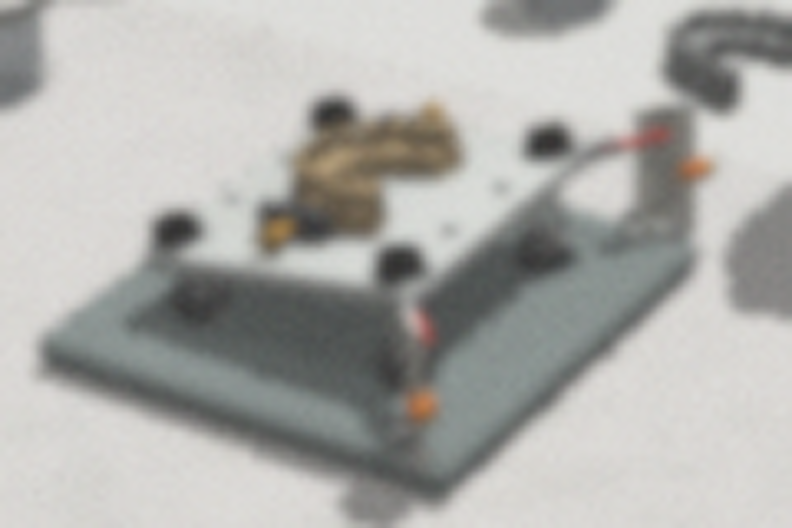

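View pics/z1.png

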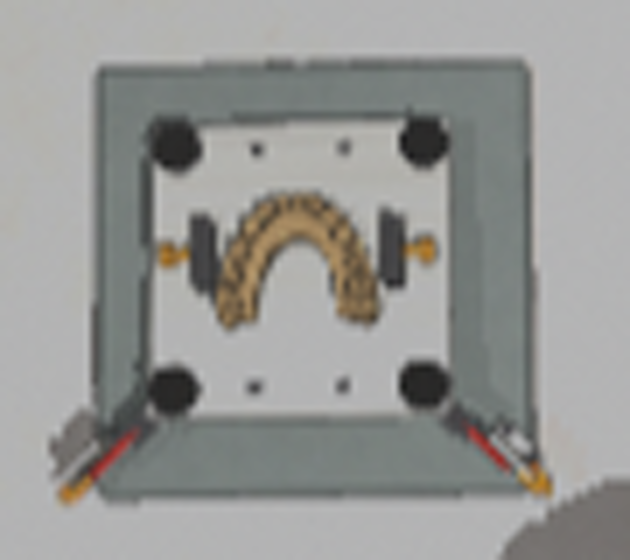

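The zooms show the table square to the view and tilted, with four black pads. Both red tips sit above their orange tabs. In the scene view the left tip is near (285,290), its tab at (284,301), the right tip at (321,260) and its tab at (325,265).

```bash
cat > h.py <<'E'
from plant import *
import numpy as np,cv2
from scipy.spatial.transform import Rotation as R
def cam(n):
    c=get_calibration(n);return c["mtx"],c["position"],R.from_euler('xyz',c["attitude"]).as_matrix()
def ray(n,uv):
    K,p,A=cam(n);d=A@np.linalg.inv(K)@[uv[0],uv[1],1];return p,d/np.linalg.norm(d)
def onz(n,uv,z):
    p,d=ray(n,uv);return p+d*(z-p[2])/d[2]
def tri(a,b):
    p,d=ray("top",a);q,e=ray("scene",b)
    s=np.linalg.lstsq(np.c_[d,-e],q-p,rcond=None)[0];x=p+s[0]*d;y=q+s[1]*e
    return (x+y)/2,np.linalg.norm(x-y)
def proj(n,X):
    K,p,A=cam(n);v=K@(A.T@(np.asarray(X)-p));return v[:2]/v[2]
def blobs(im,n,kind):   # im BGR
    x0,y0,x1,y1=(205,190,305,285) if n=="top" else (220,240,345,325)
    c=im[y0:y1,x0:x1].astype(float);B,G,r=c[...,0],c[...,1],c[...,2]
    if kind=="pad": w=np.clip(80-c.max(2),0,40)
    elif kind=="orange": w=np.clip(G-B-25,0,None)*(r>130)*(G<.8*r)*(G>.42*r)
    else: w=np.clip(r-G-40,0,None)*(G-B<.2*r)
    N,l,st,_=cv2.connectedComponentsWithStats((w>0).astype(np.uint8),connectivity=8)
    out=[]
    for i in range(1,N):
        if st[i,4]<3: continue
        m=w*(l==i);yy,xx=np.mgrid[y0:y1,x0:x1];s=m.sum()
        out.append((round((m*xx).sum()/s,2),round((m*yy).sum()/s,2),int(st[i,4]),tuple(int(v) for v in st[i,:4]+np.array([x0,y0,0,0]))))
    return out
E
python3 - <<'E'
from h import *
for n in("top","scene"):
    im=cv2.imread(f"pics/{n}0.png")
    for k in("pad","orange","red"):
        print(n,k)
        for b in blobs(im,n,k):
            print(b,onz(n,b[:2],66).round(0) if k=="pad" else "")
E
```

```text
top pad
(np.float64(234.5), np.float64(216.28), 44, (231, 213, 8, 7)) [603. 267.  66.]
(np.float64(270.03), np.float64(215.7), 39, (267, 213, 7, 7)) [602. 166.  66.]
(np.float64(239.03), np.float64(232.38), 35, (237, 227, 4, 11)) [557. 255.  66.]
(np.float64(265.67), np.float64(232.32), 35, (264, 227, 4, 10)) [555. 179.  66.]
(np.float64(230.0), np.float64(241.0), 3, (230, 240, 1, 3)) [533. 281.  66.]
(np.float64(233.25), np.float64(252.0), 62, (224, 249, 14, 10)) [501. 272.  66.]
(np.float64(270.06), np.float64(250.51), 37, (267, 248, 7, 6)) [503. 168.  66.]
(np.float64(275.48), np.float64(255.38), 10, (274, 254, 6, 4)) [489. 152.  66.]
top orange
(np.float64(234.05), np.float64(232.16), 7, (233, 231, 4, 3)) 
(np.float64(270.0), np.float64(231.18), 8, (268, 230, 4, 3)) 
(np.float64(286.57), np.float64(264.47), 8, (285, 262, 4, 4)) 
(np.float64(220.41), np.float64(265.54), 8, (219, 264, 4, 4)) 
top red
(np.float64(279.12), np.float64(259.4), 11, (277, 257, 6, 6)) 
(np.float64(225.41), np.float64(260.79), 12, (223, 258, 6, 7)) 
scene pad
(np.float64(269.81), np.float64(256.75), 10, (2
[... 227 characters left out ...]
3.85), 13, (265, 273, 5, 3)) [550. 255.  66.]
(np.float64(300.64), np.float64(278.63), 32, (297, 276, 9, 6)) [467. 235.  66.]
(np.float64(279.85), np.float64(279.74), 18, (278, 278, 5, 5)) [507. 263.  66.]
(np.float64(249.57), np.float64(285.94), 40, (246, 283, 9, 6)) [554. 321.  66.]
(np.float64(278.3), np.float64(295.43), 25, (276, 291, 5, 8)) [472. 322.  66.]
scene orange
(np.float64(325.18), np.float64(264.93), 4, (324, 264, 3, 2)) 
(np.float64(283.58), np.float64(301.05), 8, (282, 300, 4, 3)) 
scene red
(np.float64(318.24), np.float64(260.29), 5, (316, 260, 5, 2)) 
(np.float64(324.83), np.float64(264.83), 3, (324, 264, 3, 2)) 
(np.float64(284.0), np.float64(289.36), 3, (284, 288, 1, 3))
```

```bash
python3 - <<'E'
from h import *
for nm,a,b in(("Ltab",(220.41,265.54),(283.58,301.05)),("Rtab",(286.57,264.47),(325.18,264.93)),
  ("RLpad",(234.5,216.28),(246.15,274.52)),("RRpad",(270.03,215.7),(269.81,256.75)),("FRpad",(270.3,250.8),(302.56,261.14)),("FLpad",(234.5,251.7),(279.85,279.74)),
  ("Ltip",(222.8,263.3),(284.3,290.5)),("Rtip",(282.6,262.6),(321.5,260))):
    x,e=tri(a,b);print(nm,x.round(1),e.round(1),(x[:2]-[552.5,217.5]).round(1),"r",np.linalg.norm(x[:2]-[552.5,217.5]).round(1))
E
```

```text
Ltab [464.6 312.4  47.8] 0.4 [-87.9  94.9] r 129.3
Rtab [462.9 122.6  48.8] 0.1 [-89.6 -94.9] r 130.5
RLpad [604.2 268.6  55.6] 0.7 [51.7 51.1] r 72.7
RRpad [603.6 166.8  56.6] 0.2 [ 51.1 -50.7] r 72.0
FRpad [502.5 166.7  70.8] 1.0 [-50.  -50.8] r 71.3
FLpad [502.7 268.1  70. ] 1.6 [-49.8  50.6] r 71.0
Ltip [469.8 301.1  68.6] 0.7 [-82.7  83.6] r 117.6
Rtip [468.  132.6  66.7] 0.1 [-84.5 -84.9] r 119.8
```

The pads fit the given geometry: 72 mm radius, with the front side about 14 mm higher than the rear. Before swinging in I'll check where the lamp stands relative to my path.

```bash
python3 - <<'E'
from h import *
s=cv2.imread("pics/scene0.png")[20:260,340:580];t=cv2.imread("pics/top0.png")[190:390,360:600]
cv2.imwrite("pics/z2.png",np.hstack([cv2.resize(s,(400,400)),cv2.resize(t,(400,400),interpolation=cv2.INTER_CUBIC)]))
for z in(0,150,300): print(z,onz("top",(437,310),z).round(),onz("top",(540,272),z).round(),onz("top",(362,297),z).round())
for z in (0,100,200,300,400,500):print(z,proj("scene",onz("top",(437,310),z)).round(),proj("scene",onz("top",(540,272),z)).round(), proj("scene",onz("top",(362,297),z)).round())
E
```

```text
0 [ 320. -314.    0.] [ 424. -623.   -0.] [363. -95.   0.]
150 [ 331. -277.  150.] [ 424. -553.  150.] [370. -81. 150.]
300 [ 343. -240.  300.] [ 425. -484.  300.] [377. -67. 300.]
0 [435. 229.] [436. 190.] [394. 255.]
100 [432. 201.] [434. 168.] [393. 224.]
200 [430. 171.] [431. 143.] [392. 191.]
300 [427. 139.] [429. 116.] [391. 155.]
400 [424. 105.] [426.  87.] [389. 116.]
500 [421.  67.] [423.  54.] [388.  75.]
```

View pics/z2.png

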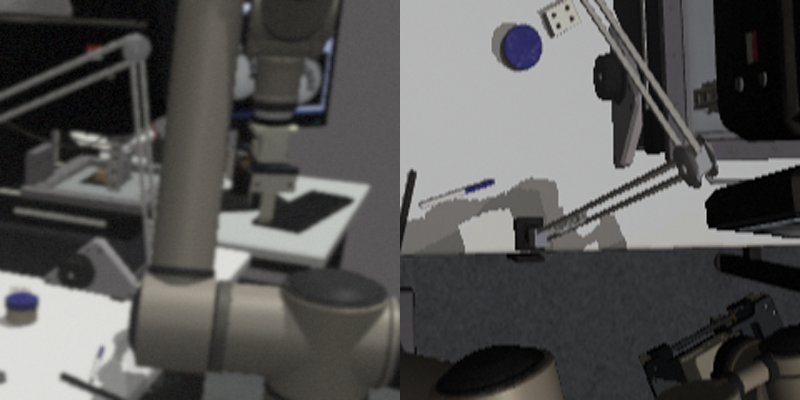

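The lamp post rises from the bench edge at about (320,-314), and its arm leans outwards. I'll retract first, turn the gripper, then swing around inside the post.

>>> {"op": "arm_command", "data": {
  "gripper": [0,0,0,0,0],
  "dp": [
    [0,-1,0],
    [0,-1,0],
    [0,-1,0],
    [0,-1,0],
    [0,-1,0]
  ],
  "twist": [0,0,0,0,0]
}}

```text
time: 0.72
tool_pos: [156.8, -366.8, 226.5]
tcp_rot: [-3.141, -0.0, 0.404]
contact_force: [-0.7, -0.0, 0.6]
grip_width: 46.4
finger_force: 0.0
```

>>> {"op": "arm_command", "data": {
  "gripper": [0,0,0,0,0],
  "dp": [
    [0,-0.5,0],
    [0,0,0],
    [0,0,0],
    [0,0,0],
    [0,0,0]
  ],
  "twist": [1,1,1,1,1]
}}

```text
time: 1.35
tool_pos: [152.2, -356.1, 226.5]
tcp_rot: [-3.141, 0.0, -0.035]
contact_force: [0.5, -0.7, -0.3]
grip_width: 0.9
finger_force: 0.0
```

>>> {"op": "arm_command", "data": {
  "gripper": [0,0,0,0,0],
  "dp": [
    [0.9,-0.6,0],
    [0.9,-0.6,0],
    [0.9,-0.6,0],
    [0.9,-0.87,0],
    [0.9,-0.87,0]
  ],
  "twist": [-0.4,0,0,0,0]
}}

```text
time: 1.98
tool_pos: [265.6, -267.5, 226.5]
tcp_rot: [-3.141, 0.0, 0.002]
contact_force: [0.0, -0.2, 0.1]
grip_width: 0.6
finger_force: 0.0
```

>>> {"op": "arm_command", "data": {
  "gripper": [0,0,0,0,0],
  "dp": [
    [0.9,-0.87,0],
    [0.6,-0.95,0],
    [0.6,-0.95,0],
    [0.6,-0.95,0],
    [0.6,-0.95,0]
  ],
  "twist": [0,0,0,0,0]
}}

```text
time: 2.6
tool_pos: [347.5, -150.5, 226.5]
tcp_rot: [-3.141, 0.0, 0.002]
contact_force: [0.0, -0.6, 0.5]
grip_width: 0.4
finger_force: 0.0
```

>>> {"op": "arm_command", "data": {
  "gripper": [0,0,0,0,0],
  "dp": [
    [0.35,-1,0],
    [0.35,-1,0],
    [0.35,-1,0],
    [0.35,-1,0],
    [0.2,-1,0]
  ],
  "twist": [0,0,0,0,0]
}}

```text
time: 3.22
tool_pos: [387.1, -25.4, 226.5]
tcp_rot: [-3.142, 0.0, 0.002]
contact_force: [0.6, 0.2, 1.4]
grip_width: 0.5
finger_force: 0.0
```

>>> {"op": "arm_command", "data": {
  "gripper": [0,0,0,0,0],
  "dp": [
    [0.2,-1,0],
    [0.4,-1,0],
    [0.5,-1,0],
    [0.5,-1,0],
    [0.6,-1,0]
  ],
  "twist": [0,0,0,0,0]
}}

```text
time: 3.85
tool_pos: [441.7, 99.7, 226.4]
tcp_rot: [3.141, 0.001, 0.002]
contact_force: [0.4, 0.8, 0.4]
grip_width: 0.7
finger_force: 0.0
```

>>> {"op": "arm_command", "data": {
  "gripper": [0,0,0,0,0],
  "dp": [
    [0.8,-0.9,0.8],
    [0.8,-0.9,0.8],
    [0.8,-0.9,0.8],
    [0,0,1],
    [0,0,1]
  ],
  "twist": [0,0,0,0,0]
}}

```text
time: 4.47
tool_pos: [501.3, 166.7, 115.4]
tcp_rot: [3.141, 0.001, 0.003]
contact_force: [-0.2, 0.7, -0.1]
grip_width: 0.7
finger_force: 0.0
```

```bash
python3 - <<'E'
from h import *
o=get_obs();print(o["tool_pos"].round(1))
s=capture("scene")[...,::-1];t=capture("top")[...,::-1]
cv2.imwrite("pics/s1.png",s);cv2.imwrite("pics/t1.png",t)
a=cv2.resize(s[180:320,220:340],(400,467),interpolation=cv2.INTER_CUBIC);b=cv2.resize(t[160:300,200:320],(400,467),interpolation=cv2.INTER_CUBIC)
cv2.imwrite("pics/z3.png",np.hstack([a,b]))
print(proj("top",o["tool_pos"]),proj("scene",o["tool_pos"]))
E
```

```text
[501.3 166.7 115.4]
[268.62564907 250.23185077] [302.67842432 245.52184238]
```

View pics/z3.png

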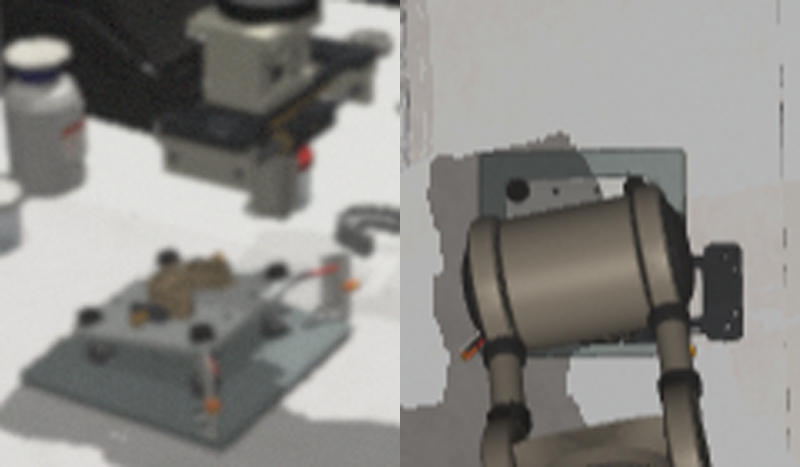

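The fingertips are above the front-right pad: fingertip at scene (302,244), pad at (302,261), with the right tip and tab in clear view. I'll descend.

>>> {"op": "arm_command", "data": {
  "gripper": [0,0,0,0,0],
  "dp": [
    [0,0,0.7],
    [0,0,0.6],
    [0,0,0.1],
    [0,0,0.08],
    [0,0,0.08]
  ],
  "twist": [0,0,0,0,0]
}}

```text
time: 5.2
tool_pos: [501.9, 166.5, 78.2]
tcp_rot: [-3.141, -0.001, 0.002]
contact_force: [0.8, -0.8, -0.3]
grip_width: 0.4
finger_force: 0.0
```

>>> {"op": "arm_command", "data": {
  "gripper": [0,0,0,0,0],
  "dp": [
    [0,0,0.04],
    [0,0,0.04],
    [0,0,0.04],
    [0,0,0.04],
    [0,0,0]
  ],
  "twist": [0,0,0,0,0]
}}

```text
time: 5.82
tool_pos: [501.3, 166.2, 73.7]
tcp_rot: [3.141, 0.001, 0.002]
contact_force: [-2.3, -2.6, 4.3]
grip_width: 0.4
finger_force: 2.2
```

Contact at about 74 mm, 4 N. I'll press on slowly.

>>> {"op": "arm_command", "data": {
  "gripper": [0,0,0,0,0],
  "dp": [
    [0,0,0.05],
    [0,0,0.05],
    [0,0,0.05],
    [0,0,0.05],
    [0,0,0]
  ],
  "twist": [0,0,0,0,0]
}}

```text
time: 6.45
tool_pos: [501.3, 166.4, 68.5]
tcp_rot: [3.141, 0.001, 0.002]
contact_force: [-2.9, -2.3, 4.1]
grip_width: 0.5
finger_force: 2.1
```

```bash
cat > look.py <<'E'
from h import *
import sys
def avg(k=4): return np.mean([capture("scene")[...,::-1].astype(float) for _ in range(k)],0).astype(np.uint8)
s=avg();nm=sys.argv[1];cv2.imwrite(f"pics/{nm}.png",s)
print(get_obs()["tool_pos"].round(1),get_obs()["contact_force"].round(1))
for k in("orange","red"): print(k,[b for b in blobs(s,"scene",k)])
E
python3 look.py s2; python3 - <<'E'
from h import *
# predicted pixel of right/left tip at given height above base, tips at r=120
C=np.array([552.5,217.5])
for nm,d in(("L",[-1,1]),("R",[-1,-1])):
    d=np.array(d)/2**.5
    for r in(100,120,130): print(nm,r,[(h,proj("scene",[*(C+r*d),h]).round(2).tolist()) for h in(45,50,65)])
E
```

```text
[501.5 166.5  68.6] [-2.9 -1.6  4.1]
orange [(np.float64(325.1), np.float64(264.88), 7, (324, 264, 3, 3)), (np.float64(283.29), np.float64(301.29), 3, (283, 301, 2, 2))]
red [(np.float64(319.25), np.float64(263.94), 8, (317, 263, 5, 3))]
L 100 [(45, [283.31, 295.09]), (50, [283.22, 293.28]), (65, [282.94, 287.83])]
L 120 [(45, [285.03, 299.63]), (50, [284.95, 297.81]), (65, [284.68, 292.3])]
L 130 [(45, [285.92, 301.95]), (50, [285.83, 300.12]), (65, [285.56, 294.58])]
R 100 [(45, [314.06, 268.57]), (50, [314.02, 266.87]), (65, [313.93, 261.71])]
R 120 [(45, [321.65, 267.48]), (50, [321.63, 265.78]), (65, [321.57, 260.64])]
R 130 [(45, [325.43, 266.94]), (50, [325.41, 265.24]), (65, [325.37, 260.1])]
```

```bash
python3 - <<'E'
from h import *
C=np.array([552.5,217.5])
for nm,d,t,uv in(("L",[-1,1],[1,1],(283.5,301.1)),("R",[-1,-1],[1,-1],(325.15,264.9))):
    d=np.array(d)/2**.5;t=np.array(t)/2**.5
    for off in(3.5,4.3,5):
        X=lambda h:proj("scene",[*(C+130*d+off*t),h])
        a,b=X(45),X(50);print(nm,off,a.round(1),"z",(45+5*(uv[1]+.17-a[1])/(b[1]-a[1])).round(2))
s=cv2.imread("pics/s2.png")[255:310,275:335]
print(s[5:14,38:53][...,::-1].astype(int).tolist())
E
```

```text
L 3.5 [284.4 302.2] z 47.49
L 4.3 [284.1 302.2] z 47.64
L 5 [283.8 302.3] z 47.77
R 3.5 [325.1 266.3] z 48.58
R 4.3 [325.  266.1] z 48.14
R 5 [324.9 266. ] z 47.76
[[[202, 201, 198], [198, 197, 194], [182, 182, 178], [157, 155, 152], [132, 130, 126], [120, 118, 113], [114, 112, 107], [109, 107, 102], [111, 110, 105], [117, 116, 111], [124, 123, 118], [145, 144, 139], [181, 180, 176], [210, 210, 206], [221, 220, 219]], [[200, 199, 197], [196, 195, 192], [182, 180, 177], [155, 153, 150], [130, 129, 123], [121, 118, 113], [114, 110, 106], [110, 107, 102], [113, 111, 106], [119, 117, 111], [125, 123, 119], [143, 142, 137], [177, 176, 171], [204, 203, 199], [216, 215, 210]], [[197, 195, 193], [194, 191, 188], [178, 175, 171], [154, 149, 145], [133, 125, 120], [126, 115, 110], [123, 107, 102], [118, 102, 98], [121, 109, 104], [124, 116, 110], [127, 123, 117], [144, 139, 133], [176, 170, 164], [201, 195, 189], [208, 205, 200]], [[184, 180, 177], [185, 177, 174], [174, 160, 158], [155, 135, 132], [143, 115, 111], [142, 105, 101], [144, 101, 95], [140, 97, 92], [135, 101, 95], [131, 109, 102]
[... 631 characters left out ...]
1, 130, 127], [126, 115, 110], [118, 106, 101], [113, 102, 97], [107, 97, 93], [108, 99, 92], [118, 100, 88], [132, 99, 79], [145, 103, 76], [158, 116, 90], [166, 132, 110], [175, 156, 142]], [[182, 180, 177], [184, 181, 178], [172, 170, 167], [149, 146, 142], [127, 124, 120], [116, 114, 109], [109, 107, 101], [103, 100, 96], [106, 102, 96], [113, 104, 95], [121, 104, 92], [133, 113, 100], [154, 137, 126], [175, 162, 154], [191, 184, 178]], [[200, 198, 194], [196, 194, 192], [180, 179, 176], [152, 151, 147], [128, 127, 122], [115, 115, 108], [111, 110, 105], [106, 105, 100], [105, 104, 98], [113, 109, 104], [120, 114, 107], [136, 129, 123], [167, 160, 155], [194, 189, 185], [205, 203, 199]]]
```

>>> {"op": "arm_command", "data": {
  "gripper": [0,0,0,0,0],
  "dp": [
    [0,0,0.05],
    [0,0,0.05],
    [0,0,0.04],
    [0,0,0.03],
    [0,0,0]
  ],
  "twist": [0,0,0,0,0]
}}

```text
time: 7.28
tool_pos: [501.1, 166.3, 64.3]
tcp_rot: [3.141, 0.001, 0.002]
contact_force: [-4.3, -2.2, 4.4]
grip_width: 0.4
finger_force: 2.6
```

```bash
cat > look.py <<'E'
from h import *
import sys
s=np.mean([capture("scene").astype(float) for _ in range(4)],0)
o=get_obs();print(o["tool_pos"].round(1),o["contact_force"].round(1))
cv2.imwrite(f"pics/{sys.argv[1]}.png",s[...,::-1].astype(np.uint8))
w=s[...,0]-s[...,2]
def rows(c0,c1,r0,r1):
    for c in range(c0,c1):
        x=w[r0:r1,c];x=np.clip(x-np.percentile(x,25)-2,0,None)
        k=s[r0:r1,c];j=x.argmax();print(c,"row",round((x*np.arange(r0,r1)).sum()/x.sum(),2),"peak",int(x.max()),"GB",int(k[j,1]-k[j,2]))
print("R");rows(315,328,257,273)
print("L");rows(281,287,283,307)
E
python3 look.py s3
```

```text
[501.3 166.3  64.4] [-3.6 -2.8  6. ]
R
315 row 266.54 peak 17 GB 2
316 row 266.41 peak 24 GB 3
317 row 266.25 peak 36 GB 5
318 row 266.08 peak 40 GB 4
319 row 266.04 peak 42 GB 4
320 row 265.97 peak 44 GB 4
321 row 265.86 peak 42 GB 6
322 row 265.65 peak 43 GB 13
323 row 265.39 peak 57 GB 25
324 row 265.13 peak 79 GB 35
325 row 264.92 peak 91 GB 40
326 row 264.78 peak 81 GB 38
327 row 264.7 peak 48 GB 24
L
281 row 299.6 peak 27 GB 12
282 row 298.77 peak 54 GB 23
283 row 297.6 peak 69 GB 27
284 row 296.87 peak 71 GB 28
285 row 297.38 peak 53 GB 19
286 row 298.69 peak 22 GB 9
```

>>> {"op": "arm_command", "data": {
  "gripper": [0,0,0,0,0],
  "dp": [
    [0,0,0.02],
    [0,0,0.01],
    [0,0,0],
    [0,0,0],
    [0,0,0]
  ],
  "twist": [0,0,0,0,0]
}}

```text
time: 8.1
tool_pos: [501.2, 166.3, 63.7]
tcp_rot: [3.141, 0.001, 0.002]
contact_force: [-4.7, -2.3, 5.9]
grip_width: 0.2
finger_force: 2.8
```

>>> {"op": "arm_command", "data": {
  "gripper": [0,0,0,0,0],
  "dp": [
    [0,0,-0.2],
    [0,0,-0.6],
    [0,0,-1],
    [0,-0.5,-0.2],
    [0,-1,0]
  ],
  "twist": [0,0,0,0,0]
}}

```text
time: 8.72
tool_pos: [502.1, 204.6, 114.4]
tcp_rot: [-3.141, -0.002, 0.001]
contact_force: [0.3, -0.2, -0.4]
grip_width: 0.6
finger_force: 0.0
```

```bash
python3 look.py s4 | head -8
```

```text
[501.1 204.5 113.3] [-1.2 -0.6  0. ]
R
315 row 266.91 peak 40 GB 2
316 row 266.92 peak 51 GB 3
317 row 266.83 peak 52 GB 5
318 row 266.7 peak 46 GB 3
319 row 266.53 peak 37 GB 5
320 row 266.41 peak 31 GB 5
```

>>> {"op": "arm_command", "data": {
  "gripper": [0,0,0,0,0],
  "dp": [
    [0,-1,0],
    [0,-1,0],
    [0,-0.54,0.3],
    [0,0,0.7],
    [0,0,0.35]
  ],
  "twist": [0,0,0,0,0]
}}

```text
time: 9.55
tool_pos: [500.6, 266.8, 78.4]
tcp_rot: [3.14, 0.002, 0.002]
contact_force: [0.5, 0.2, -0.4]
grip_width: 0.4
finger_force: 0.0
```

>>> {"op": "arm_command", "data": {
  "gripper": [0,0,0,0,0],
  "dp": [
    [0,0,0.08],
    [0,0,0.06],
    [0,0,0.05],
    [0,0,0.04],
    [0,0,0]
  ],
  "twist": [0,0,0,0,0]
}}

```text
time: 10.18
tool_pos: [501.6, 267.6, 74.7]
tcp_rot: [-3.141, -0.001, 0.002]
contact_force: [-0.6, -0.2, 3.1]
grip_width: -0.0
finger_force: 1.7
```

>>> {"op": "arm_command", "data": {
  "gripper": [0,0,0,0,0],
  "dp": [
    [0,0,0.05],
    [0,0,0.05],
    [0,0,0.05],
    [0,0,0.05],
    [0,0,0]
  ],
  "twist": [0,0,0,0,0]
}}

```text
time: 10.8
tool_pos: [501.2, 267.6, 69.1]
tcp_rot: [-3.141, 0.0, 0.002]
contact_force: [-2.3, 1.2, 4.8]
grip_width: 0.4
finger_force: 2.1
```

```bash
python3 look.py s5; python3 - <<'E'
from h import *
s=cv2.imread("pics/s5.png").astype(int)[283:308,281:288]
print((s[...,2]-s[...,0]));print(s[...,1]-s[...,0])
E
```

```text
[501.4 267.4  69.1] [-1.7  0.6  3.4]
R
315 row 266.89 peak 42 GB 2
316 row 266.9 peak 51 GB 2
317 row 266.85 peak 48 GB 4
318 row 266.69 peak 39 GB 4
319 row 266.55 peak 32 GB 4
320 row 266.32 peak 29 GB 3
321 row 266.09 peak 30 GB 7
322 row 265.7 peak 36 GB 11
323 row 265.37 peak 54 GB 22
324 row 265.13 peak 78 GB 32
325 row 264.91 peak 89 GB 35
326 row 264.79 peak 77 GB 31
327 row 264.71 peak 46 GB 22
L
281 row 300.59 peak 28 GB 11
282 row 300.29 peak 54 GB 22
283 row 299.13 peak 70 GB 28
284 row 297.91 peak 69 GB 26
285 row 297.35 peak 44 GB 16
286 row 296.91 peak 17 GB 0
[[ 2 -1  1  0  0  0  1]
 [ 2  1  1  0  0  0  0]
 [ 3  3  1  0  0  0  0]
 [ 5  3  2  1  0  0 -1]
 [ 6  6  3  0 -1 -2 -2]
 [ 6  8  4  3 -1 -3 -2]
 [ 4  8  8  5  0 -2 -4]
 [ 6 10 15 15  7 -2 -3]
 [ 7 13 23 28 17  3 -2]
 [ 5 14 27 40 32 10 -1]
 [ 3 11 25 44 41 16  0]
 [ 4  9 20 41 41 17  1]
 [ 5  8 14 27 27  9 -2]
 [ 4  6  9 10  6  1 -6]
 [ 4  6  6  5  1 -4 -7]
 [ 8 13 15 14  5 -2 -7]
 [21 32 35 34 19  2 -5]
 [34 54 63 58 36  9 -4]
 [34 62 77 73 46 13 -4]
 [27 54 70 66 40 13 -2]
 [15 34 46 43 28  7 -4]
 [ 6 16 21 18 11 -2 -5]
 [ 3  6  9  4 -2 -5 -7]
 [ 2  3  5  1 -3 -5 -8]
 [ 0  3  5  2 -1 -5 -5]]
[[ 1 -1  1  2  1  2  3]
 [ 2  3  1  1  1  2  2]
 [ 3  2  2  1  2  2  1]
 [ 5  4  2  1  1  2  1]
 [ 6  5  3  2  1  1  2]
 [ 6  6  3  2  1  0  2]
 [ 4  6  4  1  0  1  1]
 [ 4  5  4  3  1  0  1]
 [ 4  6  3  2  2  1  1]
 [ 3  6  4  4  2  2  1]
 [ 2  5  5  4  2  1  1]
 [ 3  4  4  5  3  1  2]
 [ 5  6  5  2  2  0  3]
 [ 3  5  5  2  1  2  1]
 [ 3  4  4  3  3  3  2]
 [ 4  7  7  7  4  3  1]
 [ 8 13 14 13  7  4  2]
 [11 19 23 20 12  6  3]
 [12 22 28 26 17  6  4]
 [10 19 27 29 16  7  3]
 [ 6 13 19 21 14  6  2]
 [ 5  8 11 11  8  1  2]
 [ 3  5  7  5  2  3  2]
 [ 1  4  4  3  2  3  2]
 [ 1  3  5  3  3  0  2]]
```

>>> {"op": "arm_command", "data": {
  "gripper": [0,0,0,0,0],
  "dp": [
    [0,0,0.06],
    [0,0,0.06],
    [0,0,0.05],
    [0,0,0.035],
    [0,0,0]
  ],
  "twist": [0,0,0,0,0]
}}

```text
time: 11.62
tool_pos: [501.1, 267.6, 64.1]
tcp_rot: [-3.141, 0.0, 0.002]
contact_force: [-2.8, 3.1, 5.6]
grip_width: 0.5
finger_force: 2.6
```

```bash
python3 look.py s6 | head -1; python3 - <<'E'
from h import *
s=cv2.imread("pics/s6.png").astype(int)[286:308,281:288]
print((s[...,2]-s[...,0]));print(s[...,1]-s[...,0])
E
```

```text
[501.1 267.6  64.1] [-2.4  3.6  4.4]
[[ 5  5  3  1  0  1  0]
 [ 5  6  3  0  1 -1  0]
 [ 6  5  4  2  1  0 -2]
 [ 5  7  5  3  0 -2 -4]
 [ 4  8  6  2 -1 -4 -4]
 [ 5  7  8  5  1 -3 -4]
 [ 5  8 13 12  5 -2 -2]
 [ 5 10 19 23 12  1 -3]
 [ 5 12 23 30 21  3 -4]
 [ 6 11 24 37 30  7 -4]
 [ 4  9 21 40 37 12 -3]
 [ 5  8 19 36 35 13 -2]
 [ 9 13 20 29 25  9 -3]
 [21 31 38 37 26  8 -3]
 [34 54 63 59 36  9 -4]
 [36 64 76 72 46 14 -2]
 [27 54 70 65 42 13 -3]
 [15 35 46 41 26  7 -4]
 [ 6 15 22 17  8  0 -6]
 [ 3  6  9  6  1 -6 -7]
 [ 2  2  4  3 -3 -7 -7]
 [ 1  2  3  2 -2 -4 -5]]
[[ 5  4  2  1  1  2  2]
 [ 4  5  3  1  2  1  2]
 [ 6  5  5  3  4  2  1]
 [ 4  5  5  2  1  1  1]
 [ 3  5  5  1  1  1  0]
 [ 3  5  5  2  2  1  1]
 [ 4  4  4  2  1  0  2]
 [ 4  5  4  4  1  1  1]
 [ 3  4  4  3  2  0  0]
 [ 5  5  4  3  2  1  1]
 [ 2  4  3  3  1  2  2]
 [ 4  4  6  4  4  2  3]
 [ 6  5  8  8  5  3  3]
 [ 7 11 14 13  9  5  2]
 [11 19 22 21 12  5  3]
 [14 23 28 27 16  7  4]
 [10 19 27 26 16  7  4]
 [ 6 14 19 19 13  5  3]
 [ 5  7 10 10  7  3  2]
 [ 3  5  6  5  4  1  2]
 [ 2  2  3  4  3  2  2]
 [ 2  3  4  2  1  0  1]]
```

>>> {"op": "arm_command", "data": {
  "gripper": [0,0,0,0,0],
  "dp": [
    [0,0,0.02],
    [0,0,0],
    [0,0,0],
    [0,0,0],
    [0,0,0]
  ],
  "twist": [0,0,0,0,0]
}}

```text
time: 12.45
tool_pos: [501.1, 267.7, 63.6]
tcp_rot: [-3.141, 0.0, 0.002]
contact_force: [-2.9, 2.8, 5.8]
grip_width: 0.6
finger_force: 2.8
```

>>> {"op": "arm_command", "data": {
  "gripper": [0,0,0,0,0],
  "dp": [
    [0,0,-0.2],
    [0,0,-0.6],
    [0,0,-1],
    [0,0,-1],
    [0,0,-1]
  ],
  "twist": [0,0,0,0,0]
}}

```text
time: 13.08
tool_pos: [501.6, 267.1, 160.2]
tcp_rot: [3.141, -0.001, 0.002]
contact_force: [-0.3, 1.4, 0.2]
grip_width: 0.5
finger_force: 0.0
```

>>> {"op": "arm_command", "data": {
  "gripper": [0,0,0,0,0],
  "dp": [
    [0,1,-1],
    [-0.5,1,-0.5],
    [-0.6,1,0],
    [-0.6,1,0],
    [-0.6,1,0]
  ],
  "twist": [0,0,0,0,0]
}}

```text
time: 13.7
tool_pos: [443.8, 141.2, 196.9]
tcp_rot: [3.141, -0.001, 0.002]
contact_force: [0.9, 0.2, -0.1]
grip_width: 0.3
finger_force: 0.0
```

>>> {"op": "arm_command", "data": {
  "gripper": [0,0,0,0,0],
  "dp": [
    [-0.6,1,0],
    [-0.4,1,0],
    [0,1,0],
    [0,1,0],
    [0,1,0]
  ],
  "twist": [0,0,0,0,0]
}}

```text
time: 14.32
tool_pos: [419.5, 16.1, 197.0]
tcp_rot: [3.141, -0.001, 0.002]
contact_force: [0.1, -0.0, -0.1]
grip_width: 0.7
finger_force: 0.0
```

```bash
python3 look.py s7; python3 - <<'E'
from h import *
t=np.mean([capture("top")[...,::-1].astype(float) for _ in range(8)],0);cv2.imwrite("pics/t7.png",t.astype(np.uint8))
s=cv2.imread("pics/s7.png")
a=cv2.resize(s[250:310,272:332],(400,400),interpolation=cv2.INTER_CUBIC);b=cv2.resize(t.astype(np.uint8)[200:280,212:292],(400,400),interpolation=cv2.INTER_CUBIC)
cv2.imwrite("pics/z4.png",np.hstack([a,b]))
for k in("pad","orange","red"):print(k,[(b[0],b[1],b[2]) for b in blobs(t,"top",k)])
print((s.astype(int)[286:308,281:288,2]-s.astype(int)[286:308,281:288,0]))
E
```

```text
[419.5  17.1 196.6] [-0.4  0.7  0.2]
R
315 row 267.0 peak 24 GB 1
316 row 267.03 peak 30 GB 2
317 row 266.96 peak 31 GB 4
318 row 266.77 peak 27 GB 3
319 row 266.57 peak 25 GB 4
320 row 266.46 peak 24 GB 3
321 row 266.21 peak 24 GB 5
322 row 265.9 peak 29 GB 9
323 row 265.59 peak 38 GB 17
324 row 265.41 peak 50 GB 20
325 row 265.22 peak 60 GB 22
326 row 265.1 peak 54 GB 21
327 row 264.89 peak 33 GB 14
L
281 row 300.35 peak 36 GB 14
282 row 299.87 peak 76 GB 31
283 row 299.09 peak 101 GB 43
284 row 298.43 peak 102 GB 44
285 row 298.26 peak 72 GB 30
286 row 298.44 peak 30 GB 3
pad [(np.float64(234.08), np.float64(216.79), 41), (np.float64(243.32), np.float64(212.0), 6), (np.float64(258.6), np.float64(212.0), 14), (np.float64(269.73), np.float64(215.97), 41), (np.float64(285.5), np.float64(263.08), 900), (np.float64(259.39), np.float64(229.72), 10), (np.float64(239.22), np.float64(233.63), 26), (np.float64(264.88), np.float64(234.28), 65), (np.float64(231.0), np.float64(246.32), 3), (np.float64(233.31), np.float64(253.57), 77), (np.float64(250.58), np.float64(263.08), 93), (np.float64(3
[... 208 characters left out ...]
t64(260.53), 10)]
[[  1   1  -1   1   0   0   0]
 [  1   0  -1   1   1   0   0]
 [  2   1   1   1   1  -2  -1]
 [  4   3   2   1  -1  -2  -3]
 [  3   4   4   1   0  -3  -3]
 [  5   6   9   7   2  -2  -2]
 [  6  10  18  18   8   0  -3]
 [  5  15  27  34  20   3  -3]
 [  7  17  38  52  39  10  -3]
 [  5  18  41  65  56  20  -1]
 [  4  13  40  73  70  29   0]
 [  5  11  33  66  67  32   3]
 [  9  17  33  55  54  25   1]
 [ 21  38  53  65  53  21  -1]
 [ 38  68  87  92  68  26   0]
 [ 41  80 106 105  74  30   2]
 [ 30  68  90  85  56  21   1]
 [ 17  38  53  48  30  10  -2]
 [  7  15  23  18   7   1  -6]
 [  2   5   7   2  -2  -7  -7]
 [  1   3   2   0  -5  -6  -7]
 [  1   2   2  -1  -4  -6  -6]]
```

View pics/z4.png

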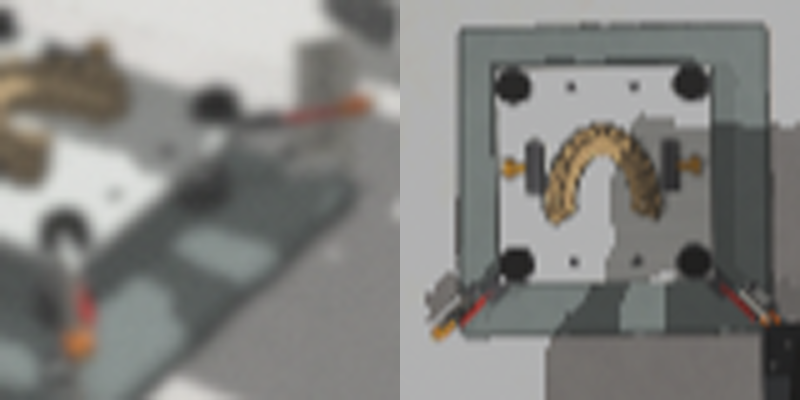

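The final picture shows both red pointers running into their orange tabs: left at scene (284,298) and right at (323,266). After allowing for perspective, each tip is level with its tab to about 1 mm. The left tab's pixel hasn't moved since the start, so the table hasn't shifted. Handing in.

```bash
python3 -c "
from plant import *
print(close_job())"
```

```text
the job is handed in; nothing more can be done
None
```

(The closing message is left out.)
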